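# Send a tray of brass fittings down the chute and hold its flap open

## Robot

A 7-joint arm with a two-finger parallel gripper is mounted at the origin on the work surface. World frame = base frame: x ahead of the robot, y to its left, z up, the work surface at z = 0. Lengths are in m, angles in rad, forces in N, time in s.
With the tool pointing down it reaches from about 0.4 to 0.9 m from the base axis. Payload 5.5 kg.
Tool frame: the origin (TCP) lies at the centre of the arm's flange, where the gripper is bolted on; the fingertips stand 173 mm ahead of it and the grasp point (between the pads) lies 155 mm ahead of it (finger_overhang is the distance from the TCP to the fingertips, in m); x points along the fingers, z is the direction in which the jaws open and shut, and the axes are right-handed (so a half turn about x gives the same grasp; the last joint's range is limited). The gripper opens to 85 mm and grips with 20 to 120 N. Pads are 22 mm wide; open, the fingers measure 114 mm over their backs; the gripper's body (76 mm by 85 mm) begins 54 mm behind the grasp point. The pads swing forward as they close: fully open they stand 13 mm farther back than shut.
Start: joints at [-0.902, 0.501, -0.427, 1.55, 0.221, 1.138, -0.21], TCP at [0.257, 0.597, 0.405] pointing down, gripper open.
Joint ranges: [-2.88, 2.88], [-0.31, 2.03], [-1.54, 1.56], [0.2, 2.42], [-1.41, 4.55], [0.19, 2.02], [-2.57, 2.57]. Speed limits (rad/s): [2.57, 2.57, 3.14, 3.14, 3.14, 3.14, 3.14].

## Interface

Orientations are given as a 3x3 rotation matrix whose columns are the frame's x, y, z axes.
In Python, from station import get_state, grab_frame, hand_in, finger_overhang gives the robot as it stands.
- The arm moves only by the tool drive_tool, never from a script. Its argument "moves" is a list of rows, each a list of 5 numbers: the shift along the tool's x, y, z in cm, then the turn about the tool's x in rad, then the opening, from 0 (shut) to 1 (fully open). A call has 1 to 12 rows; each row is the pose to reach, as a shift and turn from the pose commanded when the call began, along the tool's axes at that moment; what a row does not reach only later rows make up. A row lasts 1/8 s, in which the tool goes at most 62.5 mm and 10.7 degrees, less where a joint would pass 70% of its speed; a pose out of reach is approached as far as the arm can. A call with a gripper value outside its range is refused whole. The fingers move at their own pace and stop on an object; "newtons" is the grip in N (left out, the last holds). Time passes only in rows, so rows that repeat a pose let the fingers close. It gives the time, the measured TCP pose, the force and the opening at its end, in the units of the state.
- get_state(): the state, without advancing time (a new reading comes with each control period).
- grab_frame(name): name is "side" or "top"; returns a dict with "image" (400x640x3 uint8, red, green, blue), "vertical_fov" (degrees; the focal length in pixels is half the picture's height over the tangent of half this angle, whatever the lens; pixels are square), "cx", "cy" (the principal point, pixels), "world_to_cam" (4x4, takes a point from world to camera coordinates). Camera axes: x right, y down, z forward; pixel columns grow to the right and rows downward; lengths in m; the calibration is good to about 2 mm. A picture is of the moment at which its call begins. There is no depth.
- hand_in(): hands the job in, once; it reports no verdict.
The state is a dict: "time": time; "joints": joint angles; "joint_vel": joint speeds; "tau": joint torques, N m; "position": TCP position; "orientation": TCP orientation; "ft_force": force on the tool from outside, world axes, zero at the start; "moment": the same for the moment, N m; "gripper_width": finger opening in m.
Only numpy, scipy, OpenCV 4.12 (cv2) and the standard library are available. Lean on these libraries where they do the work, as an engineer would, in place of code of your own. Each camera call takes 0.05 s, during which the arm holds its last target.

## Task

Carry the scoop-fronted tray to the gravity chute and tip all five brass fittings into the open top of the chute, so that they wait behind its closed spring flap; then stand the empty tray upright on the bench, clear of the chute and the tote. Now raise the flap by its handle so that every fitting slides out into the grey tote below, and hold it open at 50 degrees (within about 8): finish while still holding it there, because the flap springs shut when let go and the next trayful is coming. Leave the other things on the bench where they are.

Things in the scene. Friction and masses are not known exactly. Their poses are not given: they have to be found in the camera images.
- chute: Fixed grey sheet-metal gravity chute, open at the top. Origin: on the bench, mid-width; own -x is downhill and points roughly at the robot, y across, z up. Inside 200 mm wide; its polished steel floor slopes at 36 degrees from (x 170, z 230) down to (x -30, z 85) mm. On the bench its feet reach y +-125 mm at x 22 to 173. Floor and fittings are slippery.
- chute_mouth (a point): Middle of the chute's open mouth (200 wide, 210 mm long), at chute frame (60, 0, 230) mm; axes as the chute's. The cheeks' rim rises from z 203 at x -40 (where a cross-plate stands over the flap) to z 258 at x 175 (back plate). Fittings tipped here land on the floor about 80 mm below and slide down to the closed flap.
- flap_hinge (a point): Middle of the flap's hinge pin, which lies along the chute's y axis, at chute frame (-33, 0, 173) mm. Axes as the chute's.
- flap (a joint): Angle of the flap in rad: 0 closed (steel plate 194 wide, 84 mm deep, hanging upright across the chute's lower end), growing as its lower edge swings out (downhill, towards the robot) and up; 50 degrees = 0.873; stop at 1.4. No latch. A spring closes it: lifting at the handle takes about 3 N at first and 5 N at 0.87.
- flap_handle (a point): Middle of the flap's handle: round black bar, 14 mm diameter, along the chute's y axis, 106 mm clear between its two arms; can be pinched across from above and turns between the fingers. It is 125 mm from the hinge: closed, 117 mm downhill of it and 43 mm lower; at 50 degrees 108 mm downhill and 62 mm higher. Its axes turn with the flap (closed: the chute's).
- tote: Open grey plastic tote, loose, 220 (x) x 230 (y) x 65 mm high, walls 4 mm, mass 0.7 kg, standing under the lower end of the chute. Origin: centre of its underside.
- scoop_grip (a point): Middle of the aluminium tray's wooden grip, 95 mm above the tray's underside: a bar 16 mm wide (x), 22 high, 160 long along the tray's y axis between two uprights; over 45 mm of air between it and the fittings. The tray has end walls at y +-83 and a back wall at x 61 mm, 42 mm high; its open pouring side is its own -x side. It may start left or right of the chute.
- scoop_lip (a point): Middle of the tray's pouring edge, 84 mm to -x of the grip and 82 mm below it (axes as the tray's). The flat floor ends at x -35 mm and rises at 12 degrees to this edge, so carried level the tray keeps the fittings; turned about its y axis with this edge some 45 degrees down it empties. Tray 0.3 kg, with fittings 0.68 kg.
- elbow1_mid (a point): Brass elbow, 41 x 41 x 30 mm, 75 g, loose, slippery, slides down polished sheet steeper than about 20 degrees; need not be gripped. It starts lying in the scoop tray. The point is its middle.
- elbow2_mid (a point): Second brass elbow, the same, also in the tray.
- tee_mid (a point): Brass tee, 56 x 40 x 30 mm, 95 g, otherwise as the elbows, also in the tray.
- nipple1_mid (a point): Brass hexagon nipple, 46 mm long, 33 mm thick, 65 g, otherwise as the elbows, also in the tray.
- nipple2_mid (a point): Second brass hexagon nipple, the same, also in the tray.
- tub: Bystander: white tub with a blue cap, 92 mm diameter, 85 mm high, on the opposite side of the chute from the tray. Origin at its underside.
- tape: Bystander: roll of yellow tape, 84 mm diameter, 24 mm high, to the far left of the chute. Origin at its underside.
- trv: Bystander: white radiator valve head, 48 mm diameter, 68 mm high, to the far right of the chute. Origin at its underside.
Things that resemble listed ones, but are neither listed nor needed, are in the scene too. What is shaped like the part that bears nipple2_mid but red is not meant.

How it is judged:
On the way, in this order (a step that is already met when the one before it is completed fails the run):
1. all five fittings lie in the chute behind the flap, which is closed (below 0.1 rad), and none touches the tray (x of elbow1_mid in the frame of chute between -0.035 and 0.172 m and y of elbow1_mid in the frame of chute between -0.1 and 0.1 m and z of elbow1_mid in the frame of chute between 0.085 and 0.25 m and contact force between scoop and elbow1 below 0.05 N and x of elbow2_mid in the frame of chute between -0.035 and 0.172 m and y of elbow2_mid in the frame of chute between -0.1 and 0.1 m and z of elbow2_mid in the frame of chute between 0.085 and 0.25 m and contact force between scoop and elbow2 below 0.05 N and x of tee_mid in the frame of chute between -0.035 and 0.172 m and y of tee_mid in the frame of chute between -0.1 and 0.1 m and z of tee_mid in the frame of chute between 0.085 and 0.25 m and contact force between scoop and tee below 0.05 N and x of nipple1_mid in the frame of chute between -0.035 and 0.172 m and y of nipple1_mid in the frame of chute between -0.1 and 0.1 m and z of nipple1_mid in the frame of chute between 0.085 and 0.25 m and contact force between scoop and nipple1 below 0.05 N and x of nipple2_mid in the frame of chute between -0.035 and 0.172 m and y of nipple2_mid in the frame of chute between -0.1 and 0.1 m and z of nipple2_mid in the frame of chute between 0.085 and 0.25 m and contact force between scoop and nipple2 below 0.05 N and value of joint flap below 0.1 rad), for 0.2 s.
2. the tray stands upright on the bench, let go, touching neither chute nor tote, with the flap still closed (below 0.1 rad) (height (world z) of scoop_grip between 0.085 and 0.105 m and angle between scoop_grip's own z axis and vertical below 0.1 rad and contact force between the fingers and scoop below 0.1 N and contact force between scoop and tote below 0.1 N and contact force between scoop and chute below 0.1 N and value of joint flap below 0.1 rad), for 0.2 s.
At the end, for the whole second after the job is handed in: The flap is still at 0.72 to 1.02 rad (50 degrees give or take 8.5), held by the fingers alone (more than 1 N, not touched by the tray); all five fittings lie in the tote, their middles below its rim; the tray stands upright (within 0.1 rad) on the bench, let go, touching neither chute nor tote (value of joint flap between 0.72 and 1.02 rad and velocity of joint flap between -0.06 and 0.06 rad/s and contact force between the fingers and flap above 1 N and contact force between scoop and flap below 0.05 N and x of elbow1_mid in the frame of tote between -0.108 and 0.108 m and y of elbow1_mid in the frame of tote between -0.113 and 0.113 m and z of elbow1_mid in the frame of tote between 0 and 0.062 m and x of elbow2_mid in the frame of tote between -0.108 and 0.108 m and y of elbow2_mid in the frame of tote between -0.113 and 0.113 m and z of elbow2_mid in the frame of tote between 0 and 0.062 m and x of tee_mid in the frame of tote between -0.108 and 0.108 m and y of tee_mid in the frame of tote between -0.113 and 0.113 m and z of tee_mid in the frame of tote between 0 and 0.062 m and x of nipple1_mid in the frame of tote between -0.108 and 0.108 m and y of nipple1_mid in the frame of tote between -0.113 and 0.113 m and z of nipple1_mid in the frame of tote between 0 and 0.062 m and x of nipple2_mid in the frame of tote between -0.108 and 0.108 m and y of nipple2_mid in the frame of tote between -0.113 and 0.113 m and z of nipple2_mid in the frame of tote between 0 and 0.062 m and height (world z) of scoop_grip between 0.085 and 0.105 m and angle between scoop_grip's own z axis and vertical below 0.1 rad and contact force between the fingers and scoop below 0.1 N and contact force between scoop and tote below 0.1 N and contact force between scoop and chute below 0.1 N and linear speed of scoop below 0.03 m/s); the arm keeps its last pose, push and grip.
It fails at once if the white tub is pushed more than 3 cm or tipped over (distance of tub from where it was at the start of the episode above 0.03 m or angle between tub's own z axis and vertical above 0.5 rad).
It fails at once if the roll of yellow tape is pushed more than 3 cm or tipped over (distance of tape from where it was at the start of the episode above 0.03 m or angle between tape's own z axis and vertical above 0.5 rad).
It fails at once if the radiator valve head is pushed more than 3 cm or tipped over (distance of trv from where it was at the start of the episode above 0.03 m or angle between trv's own z axis and vertical above 0.5 rad).
It also fails if it takes over 72 s, if anything falls off the work surface, if the arm or the gripper's body presses on something with over 40 N, if the wrist force passes 120 N, or if a joint passes its speed limit or range.

## Working session

There is one attempt and no reset: what is moved stays moved. The work goes in short steps, Python scripts to look and compute and a tool call to move; the robot and the scene stay as the last step left them, time stands still between calls to the robot, and variables do not carry over. Pictures are saved under pics/ and viewed, and the job is handed in when it is done.

Besides the shell and the picture viewer there is one more tool, called after "Request:" as a command line: name --pt "numbers of a row" for each row, then --argument value for the rest. drive_tool: Moves the arm, as the interface text tells. Its arguments: {"type":"object","properties":{"moves":{"type":"array"},"newtons":{"type":"number"}},"required":["moves"]}

```bash
ls; mkdir -p pics; python3 - <<'E'
from station import *
import cv2,numpy as np
s=get_state()
for k,v in s.items(): print(k,np.round(v,4).tolist())
print(finger_overhang() if callable(finger_overhang) else finger_overhang)
import pickle
for n in("side","top"):
    f=grab_frame(n); cv2.imwrite(f"pics/{n}0.png",f["image"][:,:,::-1]); pickle.dump(f,open(f"{n}0.pkl","wb"))
    print(n,f["vertical_fov"],f["cx"],f["cy"],np.round(f["world_to_cam"],4).tolist())
E
```

```text
pics
time 0.0
joints [-0.9018, 0.5018, -0.4268, 1.5515, 0.2208, 1.1383, -0.2103]
joint_vel [-0.0004, -0.0001, 0.0015, -0.0004, -0.0002, -0.0011, -0.0008]
tau [0.0004, -56.9509, -5.8162, -28.0939, 0.0106, 0.012, 0.0]
position [0.2565, 0.5969, 0.4037]
orientation [[-0.0008, -0.9188, 0.3947], [-0.0018, 0.3947, 0.9188], [-1.0, 0.0001, -0.0019]]
ft_force [-0.1095, 0.4297, 0.8501]
moment [0.0097, 0.0039, -0.0383]
gripper_width 0.0854
0.1734
side 51.72366046800828 317.07885148975816 199.6141295702554 [[-0.7548, -0.6559, -0.0088, 0.4154], [-0.38, 0.4482, -0.8091, 0.3022], [0.5347, -0.6074, -0.5875, 0.913], [0.0, 0.0, 0.0, 1.0]]
top 47.262078334612944 314.81928294425177 204.88215816525027 [[0.0057, -0.9999, 0.0094, 0.0403], [-0.9854, -0.0072, -0.1702, 0.5334], [0.1703, -0.0083, -0.9854, 1.3479], [0.0, 0.0, 0.0, 1.0]]
```

View pics/side0.png

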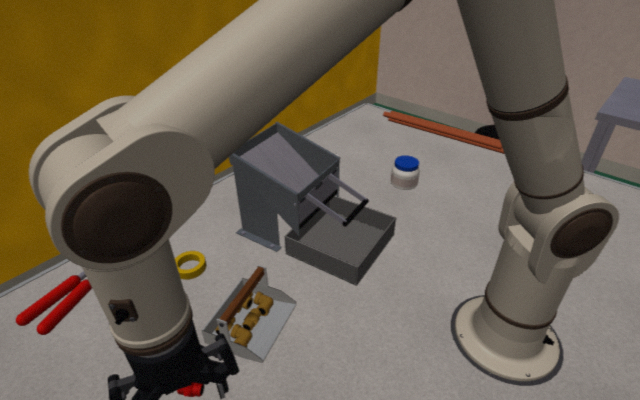

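View pics/top0.png

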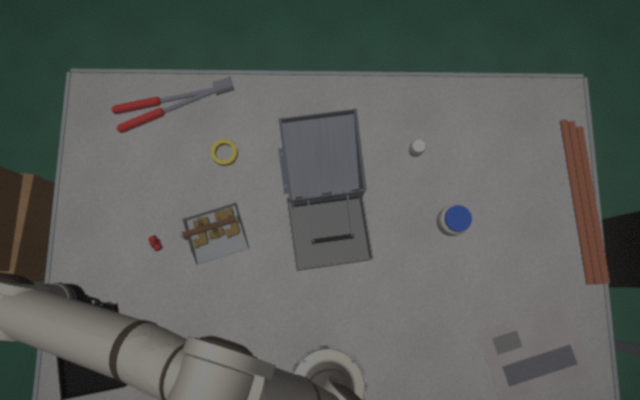

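The top picture shows the chute at about (322,155), the tote at (330,232), the tray at (215,232) with its grip running (185,235) to (240,220), the tub at (456,219), the tape at (224,152) and the valve head at (418,147). A red nipple lookalike lies at (155,243). The side view matches, with the open side of the tray facing the robot. I'll enlarge next.

```bash
python3 - <<'E'
import cv2
a=cv2.imread("pics/top0.png"); 
cv2.imwrite("pics/c1.png",cv2.resize(a[190:275,140:260],None,fx=6,fy=6,interpolation=cv2.INTER_CUBIC)[:, :])
cv2.imwrite("pics/c2.png",cv2.resize(a[100:275,260:385],None,fx=3.4,fy=3.4,interpolation=cv2.INTER_CUBIC))
b=cv2.imread("pics/side0.png")
cv2.imwrite("pics/c3.png",cv2.resize(b[120:370,190:400],None,fx=2.4,fy=2.4,interpolation=cv2.INTER_CUBIC))
E
```

```text
(no output)
```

View pics/c1.png

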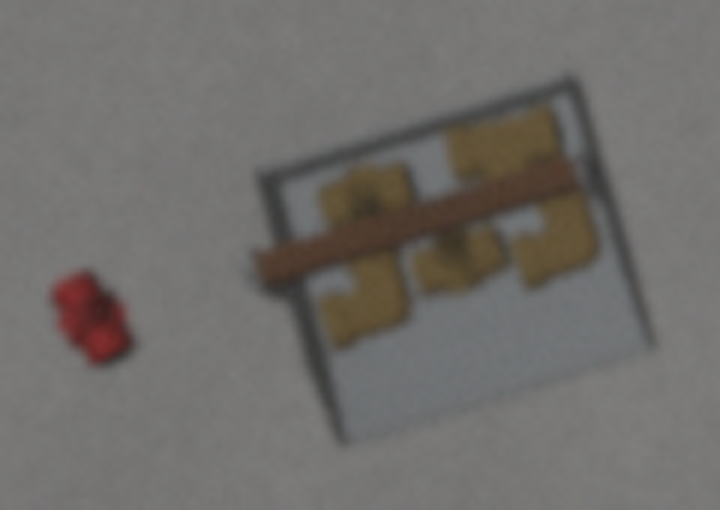

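View pics/c2.png

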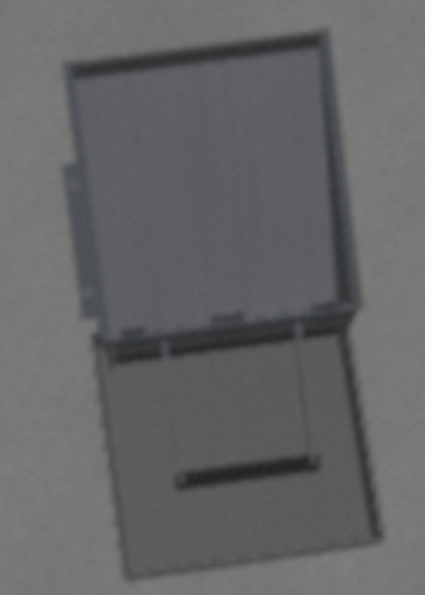

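View pics/c3.png

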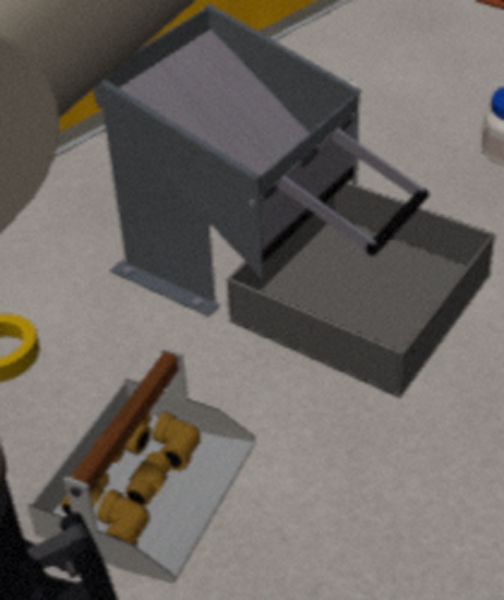

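```bash
cat > fit.py <<'E'
import numpy as np,pickle
from scipy.optimize import least_squares
F={n:pickle.load(open(n+"0.pkl","rb")) for n in("side","top")}
def proj(P,f):
    P=np.atleast_2d(P);M=f["world_to_cam"];c=P@M[:3,:3].T+M[:3,3]
    fl=200/np.tan(np.radians(f["vertical_fov"])/2)
    return np.c_[f["cx"]+fl*c[:,0]/c[:,2],f["cy"]+fl*c[:,1]/c[:,2]]
crops={"c1":("top",6,140,190),"c2":("top",3.4,260,100),"c3":("side",2.4,190,120)}
def un(c,p):
    n,s,ox,oy=crops[c]; return n,np.array([(p[0]+.5)/s-.5+ox,(p[1]+.5)/s-.5+oy])
def T(q,P):
    c,s=np.cos(q[2]),np.sin(q[2]);P=np.array(P,float)/1000
    return np.c_[q[0]+c*P[:,0]-s*P[:,1],q[1]+s*P[:,0]+c*P[:,1],P[:,2]]
def fit(obs,q0):
    def res(q):
        r=[]
        for c,p,P in obs:
            n,px=un(c,p); r.append(proj(T(q,[P]),F[n])[0]-px)
        return np.concatenate(r)
    s=least_squares(res,q0,loss='soft_l1',f_scale=1.5); return s.x,res(s.x).reshape(-1,2)
E
cat > m1.py <<'E'
from fit import *
tray=[("c1",(265,178),(61,83,42)),("c1",(573,80),(61,-83,42)),("c1",(343,443),(-84,83,13)),("c1",(655,347),(-84,-83,13)),
("c1",(260,270),(0,82,104)),("c1",(578,174),(0,-82,104)),
("c3",(78,480),(0,82,104)),("c3",(172,360),(0,-82,104)),("c3",(173,578),(-84,83,13)),("c3",(253,437),(-84,-83,13)),("c3",(33,515),(61,83,42)),("c3",(130,382),(61,-83,42))]
chute=[("c2",(68,65),(175,101,258)),("c2",(328,32),(175,-101,258)),("c2",(103,340),(-40,101,203)),("c2",(355,308),(-40,-101,203)),
("c2",(182,480),(-150,56,130)),("c2",(318,462),(-150,-56,130)),
("c3",(103,88),(175,101,258)),("c3",(210,10),(175,-101,258)),("c3",(262,185),(-40,101,203)),("c3",(358,93),(-40,-101,203)),("c3",(373,248),(-150,56,130)),("c3",(425,195),(-150,-56,130))]
tote=[("c2",(128,578),(-110,115,65)),("c2",(382,540),(-110,-115,65)),("c3",(231,283),(110,115,65)),("c3",(402,350),(-110,115,65)),("c3",(493,235),(-110,-115,65)),("c3",(401,394),(-110,115,0)),("c3",(231,320),(110,115,0))]
for n,o,q in(("tray",tray,[.4,.25,.2]),("chute",chute,[.6,0,.1]),("tote",tote,[.4,0,.1])):
    q,r=fit(o,q);print(n,np.round(q,4));print(np.round(r,1).tolist())
E
python3 m1.py
```

```text
tray [0.4577 0.3468 0.3181]
[[-1.2, -1.0], [0.1, -1.1], [0.8, 1.1], [1.2, 0.3], [-0.5, 0.5], [1.3, -0.8], [-0.3, 2.1], [0.5, -2.6], [0.8, 2.5], [1.6, 2.2], [-1.8, -2.7], [-1.6, -0.7]]
chute [0.5704 0.0136 0.146 ]
[[0.6, -0.2], [-1.0, -0.3], [1.7, 1.3], [1.4, 0.6], [0.5, 0.6], [-0.3, 0.4], [-3.8, -3.6], [-1.0, -0.3], [-1.0, -1.2], [0.7, 1.2], [0.4, 1.0], [-0.7, 0.5]]
tote [ 0.4633 -0.0033  0.1496]
[[0.1, -0.3], [2.6, -0.4], [-1.8, -2.0], [0.6, 1.7], [1.2, -0.6], [-0.3, 1.8], [-0.5, 0.5]]
```

The tray (aluminium, brown grip, brass fittings, open side towards the robot) is clear in the crop. The only red part, at top pixel (155,243), is the decoy. The tool can only turn about its vertical axis. So I plan to lower the level tray into the chute mouth until its back edge meets the sloping floor, then loosen the fingers as a cage. The tray can then tip lip-down onto the 36° slope and empty there. First, the grasp.

```bash
cat > go.py <<'E'
import numpy as np,sys
from station import get_state
def go(xyz,yaw):
    s=get_state();p=np.array(s["position"]);R=np.array(s["orientation"])
    t=np.array(xyz)+[0,0,.155]
    d=R.T@(t-p)*100
    y0=np.arctan2(R[1,2],R[0,2])
    print("t",round(s["time"],2),"shift cm",np.round(d,2),"turn",round(-(yaw-y0),3),"grasp now",np.round(p-[0,0,.155],4),"yaw",round(y0,4),"w",round(s["gripper_width"],4),"F",np.round(s["ft_force"],1))
if __name__=="__main__":
    a=[float(v) for v in sys.argv[1:5]];go(a[:3],a[3])
E
python3 go.py .4577 .3468 .16 .318
```

```text
t 0.1 shift cm [  8.9  -28.36 -15.02] turn 0.847 grasp now [0.2565 0.5969 0.2488] yaw 1.165 w 0.0857 F [1.  0.  0.5]
```

Request:
drive_tool --pt "1 -3 -1.5 0.15 1" --pt "2.5 -8 -4 0.32 1" --pt "4 -13 -7 0.48 1" --pt "5.5 -18 -10 0.64 1" --pt "7 -23 -12.5 0.78 1" --pt "8.3 -27 -14.5 0.847 1" --pt "8.9 -28.4 -15 0.847 1" --pt "8.9 -28.4 -15 0.847 1" --pt "8.9 -28.4 -15 0.847 1" --newtons 60

```text
time: 1.23
position: [0.457, 0.3492, 0.316]
orientation: [[-0.001, -0.316, 0.949], [0.001, 0.949, 0.316], [-1.0, 0.002, -0.0]]
ft_force: [-0.5, 0.8, -0.2]
gripper_width: 0.0851
```

```bash
python3 go.py .4577 .3468 .095 .318; python3 - <<'E'
from station import *
import cv2,pickle
for n in("side","top"):
    f=grab_frame(n); cv2.imwrite(f"pics/{n}1.png",f["image"][:,:,::-1]); pickle.dump(f,open(f"{n}1.pkl","wb"))
a=cv2.imread("pics/side1.png");cv2.imwrite("pics/s1.png",cv2.resize(a[150:400,150:450],None,fx=2.4,fy=2.4,interpolation=cv2.INTER_CUBIC))
E
```

```text
t 1.23 shift cm [ 6.6  -0.26 -0.01] turn 0.003 grasp now [0.457  0.3492 0.161 ] yaw 0.3212 w 0.0851 F [-0.5  0.8 -0.2]
```

View pics/s1.png

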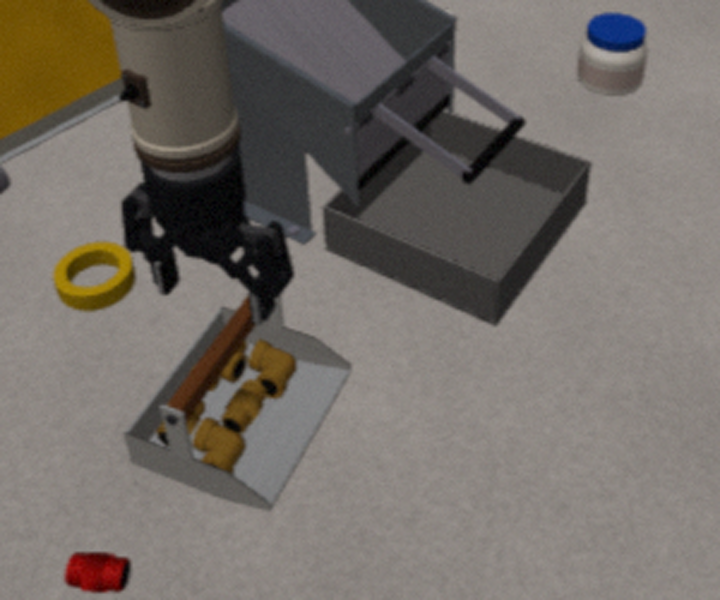

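View pics/top1.png

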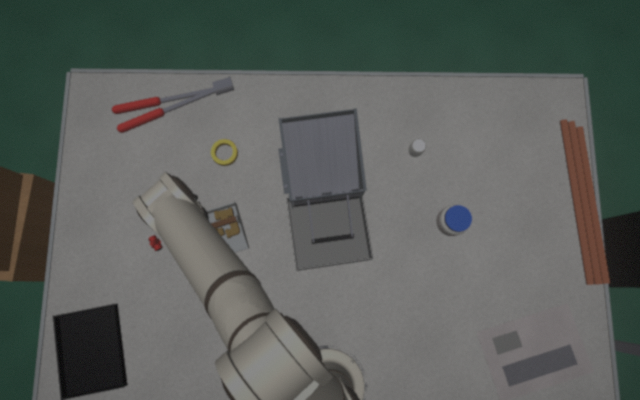

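The side crop shows the open fingers above the bar, which runs from (175,405) to (250,305), with the jaws across it. I'll descend and close.

Request:
drive_tool --pt "2 -0.2 0 0 1" --pt "4.5 -0.3 0 0 1" --pt "6.3 -0.3 0 0 1" --pt "6.6 -0.3 0 0 1" --pt "6.6 -0.3 0 0 1" --pt "6.6 -0.3 0 0 0" --pt "6.6 -0.3 0 0 0" --pt "6.6 -0.3 0 0 0" --pt "6.6 -0.3 0 0 0" --pt "6.6 -0.3 0 0 0" --newtons 100

```text
time: 2.58
position: [0.4594, 0.3445, 0.2502]
orientation: [[0.001, -0.313, 0.95], [0.0, 0.95, 0.313], [-1.0, 0.0, 0.001]]
ft_force: [-1.3, -1.1, 4.0]
gripper_width: 0.0145
```

```bash
python3 go.py .4577 .3468 .37 .318
```

```text
t 2.58 shift cm [-27.48   0.27  -0.08] turn -0.0 grasp now [0.4594 0.3445 0.0952] yaw 0.3179 w 0.0145 F [-1.3 -1.1  4. ]
```

Request:
drive_tool --pt "-0.5 0 0 0 0" --pt "-1.5 0 0 0 0" --pt "-3 0 0 0 0" --pt "-5.5 0 0 0 0" --pt "-8.5 0 0 0 0" --pt "-12 0 0 0 0" --pt "-16 0 0 0 0" --pt "-20 0 0 0 0" --pt "-23.5 0 0 0 0" --pt "-26 0 0 0 0" --pt "-27.5 0 0 0 0" --pt "-27.5 0 0 0 0"

```text
time: 4.08
position: [0.4591, 0.3445, 0.5258]
orientation: [[0.002, -0.313, 0.95], [0.001, 0.95, 0.313], [-1.0, 0.001, 0.002]]
ft_force: [0.2, -0.2, -7.9]
gripper_width: 0.0147
```

```bash
python3 - <<'E'
from station import *
import cv2,pickle,numpy as np
c,s=np.cos(.146),np.sin(.146)
for X,Z in((85,.36),):
    x=X/1000; print("target",.5704+c*x,.0136+s*x)
    import go; go.go([.5704+c*x,.0136+s*x,Z],.146)
for n in("side",):
    f=grab_frame(n); cv2.imwrite(f"pics/{n}2.png",f["image"][:,:,::-1])
E
```

```text
target 0.6544956780906777 0.025965958372448146
t 4.08 shift cm [  1.07 -36.37   8.59] turn 0.172 grasp now [0.4591 0.3445 0.3708] yaw 0.3181 w 0.0147 F [ 0.2 -0.2 -7.9]
```

View pics/side2.png

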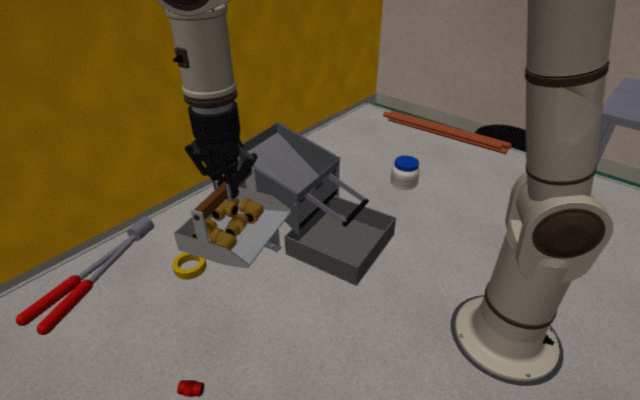

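The side view shows the level tray in the gripper with the fittings at about (222,238) to (250,207). Next I carry it over the chute.

Request:
drive_tool --pt "0 -0.7 0.2 0 0" --pt "0 -2 0.5 0.01 0" --pt "0 -4.5 1 0.02 0" --pt "0 -8 1.9 0.04 0" --pt "0 -12 2.8 0.06 0" --pt "0 -16.5 3.9 0.08 0" --pt "0 -21 5 0.1 0" --pt "0 -25.5 6 0.12 0" --pt "0 -29.5 7 0.14 0" --pt "0 -33 7.8 0.16 0" --pt "0 -35.4 8.3 0.17 0" --pt "0 -36.3 8.6 0.172 0"

```text
time: 5.62
position: [0.6549, 0.0241, 0.5239]
orientation: [[-0.001, -0.142, 0.99], [-0.001, 0.99, 0.142], [-1.0, -0.001, -0.001]]
ft_force: [-1.1, 1.1, -7.5]
gripper_width: 0.0141
```

Request:
drive_tool --pt "0 0 0 0 0" --pt "0 0 0 0 0"

```text
time: 5.88
position: [0.654, 0.0287, 0.5247]
orientation: [[-0.001, -0.148, 0.989], [0.002, 0.989, 0.148], [-1.0, 0.002, -0.0]]
ft_force: [-0.0, 0.1, -7.0]
gripper_width: 0.0149
```

```bash
python3 go.py .6545 .026 .36 .146; python3 - <<'E'
from station import *
import cv2,pickle
for n in("side","top"):
    f=grab_frame(n); cv2.imwrite(f"pics/{n}3.png",f["image"][:,:,::-1]);pickle.dump(f,open(f"{n}3.pkl","wb"))
a=cv2.imread("pics/side3.png");cv2.imwrite("pics/s3.png",cv2.resize(a[50:290,200:420],None,fx=2.4,fy=2.4,interpolation=cv2.INTER_CUBIC))
a=cv2.imread("pics/top3.png");cv2.imwrite("pics/t3.png",cv2.resize(a[90:275,230:400],None,fx=3.2,fy=3.2,interpolation=cv2.INTER_CUBIC))
E
```

```text
t 5.88 shift cm [ 0.97 -0.28  0.01] turn 0.003 grasp now [0.654  0.0287 0.3697] yaw 0.149 w 0.0149 F [-0.   0.1 -7. ]
```

View pics/s3.png

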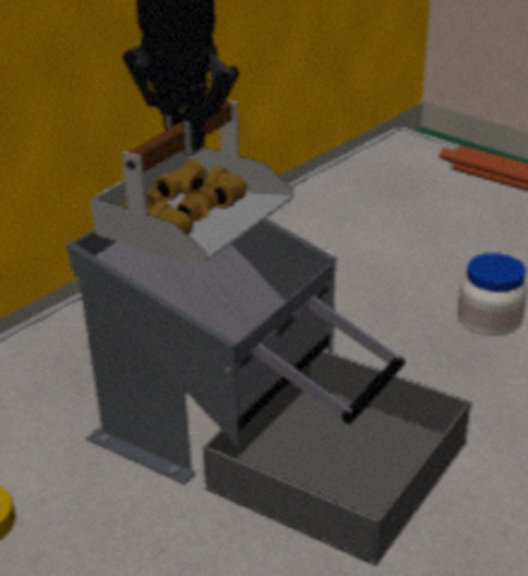

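View pics/t3.png

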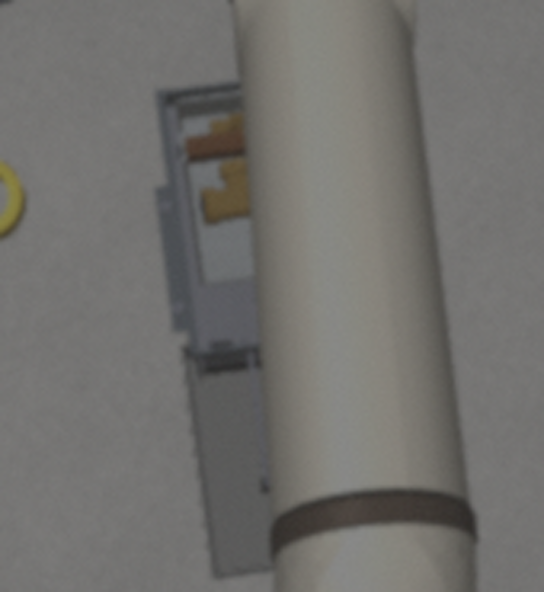

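```bash
cat > m3.py <<'E'
from fit import *
F2={n:pickle.load(open(n+"3.pkl","rb")) for n in("side","top")}
cr={"s":("side",2.4,200,50),"t":("top",3.2,230,90)}
obs=[("s",(130,160),(0,82,104)),("s",(235,108),(0,-82,104)),("s",(213,253),(-84,83,13)),("s",(293,187),(-84,-83,13)),("s",(93,205),(61,83,42)),("t",(203,282),(-84,83,13)),("t",(187,147),(0,82,104))]
def P(q,p):
    w=T(q[:3],[p]);w[0,2]+=q[3];return w
def res(q):
    r=[]
    for c,px,p in obs:
        n,s,ox,oy=cr[c];o=np.array([(px[0]+.5)/s-.5+ox,(px[1]+.5)/s-.5+oy]); r.append(proj(P(q,p),F2[n])[0]-o)
    return np.concatenate(r)
s=least_squares(res,[.654,.027,.148,.27],loss='soft_l1',f_scale=1.5)
q=s.x;print(np.round(q,4),np.round(res(q).reshape(-1,2),1).tolist())
# in chute frame
c,sn=np.cos(.146),np.sin(.146);d=q[:2]-[.5704,.0136];print("chute frame",c*d[0]+sn*d[1],-sn*d[0]+c*d[1])
E
python3 m3.py
```

```text
[0.655  0.0298 0.1596 0.2727] [[1.3, -0.7], [-2.9, -1.8], [-2.2, 3.7], [0.6, 4.1], [-0.3, -1.5], [1.2, 0.8], [0.1, 0.2]]
chute frame 0.08609946043307491 0.0037032371796847305
```

Request:
drive_tool --pt "0.3 -0.2 0 0.003 0" --pt "0.8 -0.35 0 0.003 0" --pt "1.6 -0.35 0 0.003 0" --pt "2.6 -0.35 0 0.003 0" --pt "3.6 -0.35 0 0.003 0" --pt "4.6 -0.35 0 0.003 0" --pt "5.2 -0.35 0 0.003 0" --pt "5.6 -0.35 0 0.003 0" --pt "5.6 -0.35 0 0.003 0"

```text
time: 7.1
position: [0.6549, 0.0231, 0.4684]
orientation: [[-0.0, -0.143, 0.99], [0.0, 0.99, 0.143], [-1.0, 0.0, -0.0]]
ft_force: [-0.5, 0.4, -7.8]
gripper_width: 0.0147
```

Request:
drive_tool --pt "0.3 0 0 0 0" --pt "0.5 0 0 0 0" --pt "0.7 0 0 0 0"

```text
time: 7.48
position: [0.6549, 0.023, 0.4618]
orientation: [[-0.0, -0.143, 0.99], [-0.0, 0.99, 0.143], [-1.0, -0.0, -0.0]]
ft_force: [-5.0, -0.3, 1.8]
gripper_width: 0.0146
```

The back edge is on the chute floor: the force rose from -7.8 N to +1.8 N at the height I expected. Now I loosen the fingers and follow the tipping arc.

Request:
drive_tool --pt "0 0 0 0 0.3" --pt "0.3 0 -0.5 0 0.36" --pt "1 0 -1.4 0 0.38" --pt "1.7 0 -2 0 0.38" --pt "2.4 0 -2.6 0 0.38" --pt "3.1 0 -3.2 0 0.38" --pt "3.8 0 -3.7 0 0.38" --pt "4.6 0 -4.1 0 0.38" --pt "5.3 0 -4.4 0 0.38" --pt "5.3 0 -4.4 0 0.38" --newtons 40

```text
time: 8.72
position: [0.6115, 0.0169, 0.4084]
orientation: [[0.0, -0.143, 0.99], [0.0, 0.99, 0.143], [-1.0, 0.0, 0.0]]
ft_force: [-1.8, 0.0, -1.1]
gripper_width: 0.0327
```

```bash
cat > snap.py <<'E'
import sys,cv2,pickle
from station import *
k=sys.argv[1]
f=grab_frame("side");pickle.dump(f,open(f"side{k}.pkl","wb"));a=f["image"][:,:,::-1]
cv2.imwrite(f"pics/sd{k}.png",cv2.resize(a[80:280,190:420],None,fx=3,fy=3,interpolation=cv2.INTER_CUBIC))
E
python3 snap.py 4; python3 go.py .6 .02 .25 .146
```

```text
t 8.78 shift cm [ 0.37  0.47 -1.1 ] turn -0.003 grasp now [0.6115 0.0169 0.2537] yaw 0.1431 w 0.0322 F [-2.1 -0.6 -1.1]
```

View pics/sd4.png

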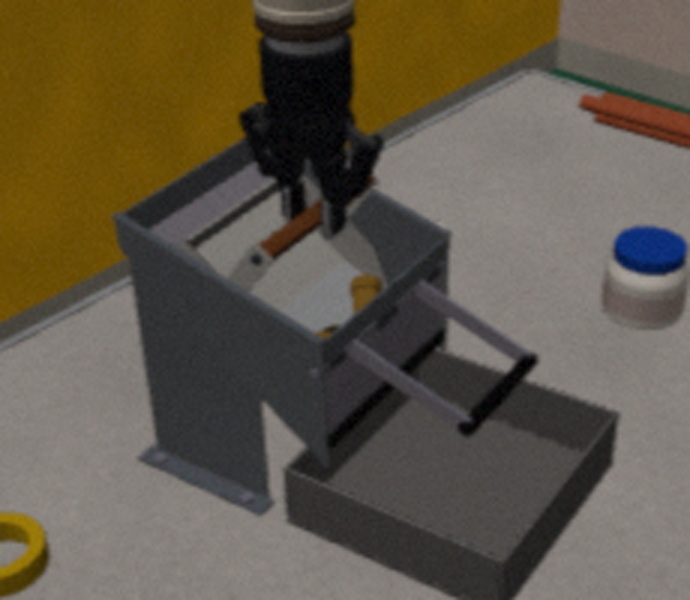

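The tray has tipped onto the slope and the fittings have slid to the low end, with one visible at (365,290). The flap is still shut. I'll pinch the tilted bar and draw the tray up slowly.

Request:
drive_tool --pt "0 0 0 0 0" --pt "0 0 0 0 0" --pt "-0.3 0 0.2 0 0" --pt "-0.8 0 0.5 0 0" --pt "-1.3 0 0.7 0 0" --pt "-2 0 0.8 0 0" --pt "-2 0 0.8 0 0" --newtons 60

```text
time: 9.65
position: [0.6198, 0.018, 0.4295]
orientation: [[0.002, -0.143, 0.99], [0.0, 0.99, 0.143], [-1.0, -0.0, 0.002]]
ft_force: [1.0, 0.4, -3.1]
gripper_width: 0.0221
```

```bash
python3 snap.py 5; python3 go.py .6 .02 .25 .146
```

```text
t 9.7 shift cm [ 2.4   0.48 -1.91] turn -0.003 grasp now [0.6196 0.018  0.2741] yaw 0.1431 w 0.0218 F [ 0.8  0.3 -4.3]
```

View pics/sd5.png

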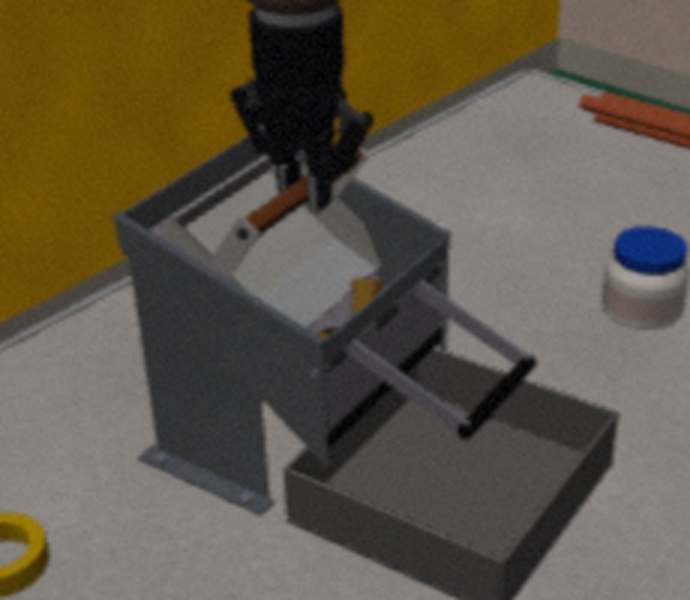

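Request:
drive_tool --pt "-0.7 0 0 0 0" --pt "-1.8 0 0 0 0" --pt "-3.3 0 0 0 0" --pt "-5 0 0 0 0" --pt "-7 0 0 0 0" --pt "-9 0 0 0 0" --pt "-11 0 0 0 0" --pt "-12 0 0 0 0" --pt "-12 0 0 0 0"

```text
time: 10.82
position: [0.6194, 0.0179, 0.5499]
orientation: [[0.002, -0.143, 0.99], [0.0, 0.99, 0.143], [-1.0, -0.0, 0.002]]
ft_force: [0.5, -0.5, -3.3]
gripper_width: 0.022
```

```bash
python3 snap.py 6; python3 go.py .6 .02 .25 .146
```

```text
t 10.88 shift cm [14.38  0.48 -1.87] turn -0.003 grasp now [0.6192 0.0179 0.3938] yaw 0.143 w 0.0224 F [-0.1  0.2 -4.3]
```

View pics/sd6.png

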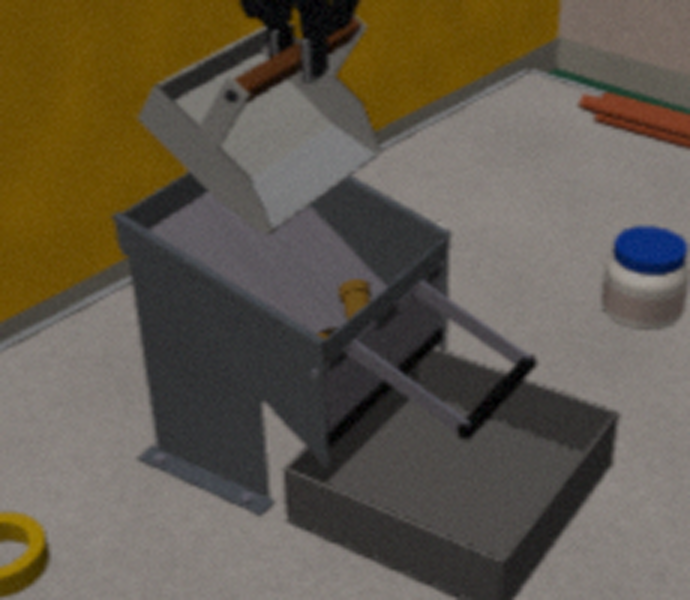

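The tray is empty. Fittings are visible behind the flap at (353,297) and (325,335), the tote is empty and the flap is closed. Now I'll return the tray to its old place.

```bash
python3 go.py .4577 .3468 .38 .318
```

```text
t 10.88 shift cm [  1.38  34.85 -11.3 ] turn -0.175 grasp now [0.6192 0.0179 0.3938] yaw 0.143 w 0.0224 F [-0.1  0.2 -4.3]
```

Request:
drive_tool --pt "0 1 -0.3 0 0" --pt "0 3.5 -1 -0.02 0" --pt "0 7.5 -2.4 -0.04 0" --pt "0 12 -3.9 -0.06 0" --pt "0 16.5 -5.4 -0.08 0" --pt "0 21 -6.9 -0.1 0" --pt "0 25.5 -8.3 -0.12 0" --pt "0 29.5 -9.6 -0.14 0" --pt "0.5 32.5 -10.6 -0.16 0" --pt "1 34.3 -11.1 -0.17 0" --pt "1.4 34.9 -11.3 -0.175 0" --pt "1.4 34.9 -11.3 -0.175 0"

```text
time: 12.38
position: [0.4578, 0.3468, 0.5341]
orientation: [[-0.001, -0.312, 0.95], [-0.001, 0.95, 0.312], [-1.0, -0.001, -0.001]]
ft_force: [-0.7, -0.2, -2.5]
gripper_width: 0.0223
```

```bash
python3 go.py .4577 .3468 .125 .318
```

```text
t 12.38 shift cm [2.541e+01 2.000e-02 1.000e-02] turn -0.0 grasp now [0.4578 0.3468 0.3791] yaw 0.3177 w 0.0223 F [-0.7 -0.2 -2.5]
```

Request:
drive_tool --pt "1 0 0 0 0" --pt "3 0 0 0 0" --pt "6 0 0 0 0" --pt "9.5 0 0 0 0" --pt "13 0 0 0 0" --pt "16.5 0 0 0 0" --pt "20 0 0 0 0" --pt "23 0 0 0 0" --pt "24.8 0 0 0 0" --pt "25.4 0 0 0 0" --pt "25.4 0 0 0 0"

```text
time: 13.75
position: [0.4581, 0.3473, 0.281]
orientation: [[0.0, -0.312, 0.95], [0.0, 0.95, 0.312], [-1.0, 0.0, 0.001]]
ft_force: [-0.3, -0.5, -3.3]
gripper_width: 0.0222
```

```bash
python3 go.py .4577 .3468 .095 .318; sed -i 's/a\[80:280,190:420\]/a[80:400,150:420]/;s/fx=3,fy=3/fx=1.8,fy=1.8/' snap.py; python3 snap.py 7
```

```text
t 13.75 shift cm [ 3.1  -0.03 -0.06] turn -0.0 grasp now [0.4581 0.3473 0.126 ] yaw 0.3176 w 0.0222 F [-0.3 -0.5 -3.3]
```

View pics/sd7.png

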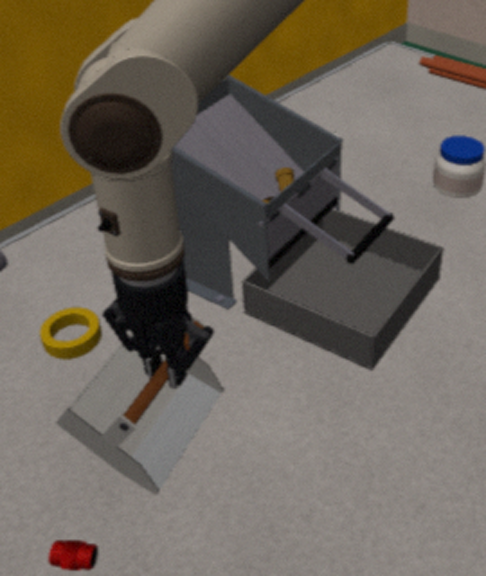

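Request:
drive_tool --pt "0.5 0 0 0 0" --pt "1 0 0 0 0" --pt "1 0 0 0 0.3" --pt "1.4 0 0 0 0.36" --pt "1.8 0 0 0 0.4" --pt "2.2 0 0 0 0.45" --pt "2.6 0 0 0 0.55" --pt "2.6 0 0 0 0.8" --pt "2.6 0 0 0 1" --pt "2.6 0 0 0 1" --pt "2.6 0 0 0 1"

```text
time: 15.18
position: [0.4578, 0.3474, 0.2549]
orientation: [[0.0, -0.313, 0.95], [0.0, 0.95, 0.313], [-1.0, 0.0, 0.0]]
ft_force: [-0.1, -0.2, 1.2]
gripper_width: 0.0854
```

```bash
python3 go.py .4577 .3468 .3 .318;  python3 snap.py 8
```

```text
t 15.18 shift cm [-2.001e+01 -5.000e-02 -2.000e-02] turn 0.0 grasp now [0.4578 0.3474 0.0999] yaw 0.3181 w 0.0854 F [-0.1 -0.2  1.2]
```

View pics/sd8.png

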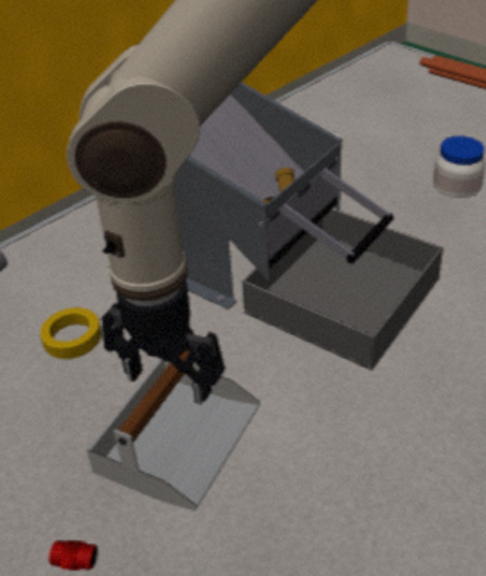

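The tray stands flat on the bench and the fingers are open and clear. I'll rise and move over the handle.

Request:
drive_tool --pt "-1 0 0 0 1" --pt "-3 0 0 0 1" --pt "-7 0 0 0 1" --pt "-12 0 0 0 1" --pt "-17 0 0 0 1" --pt "-19 0 0 0 1" --pt "-19 0 0 0 1"

```text
time: 16.1
position: [0.458, 0.3476, 0.4474]
orientation: [[0.004, -0.313, 0.95], [0.003, 0.95, 0.313], [-1.0, 0.002, 0.005]]
ft_force: [-0.0, 0.1, -1.5]
gripper_width: 0.0853
```

```bash
python3 go.py .422 -.0082 .2 .146; sed 's/"3.pkl"/"9.pkl"/' m1.py >/dev/null; python3 - <<'E'
from station import *
import cv2,pickle
f=grab_frame("top");pickle.dump(f,open("top9.pkl","wb"));a=f["image"][:,:,::-1]
cv2.imwrite("pics/t9.png",cv2.resize(a[90:290,130:400],None,fx=2.9,fy=2.9,interpolation=cv2.INTER_CUBIC))
E
python3 snap.py 9
```

```text
t 16.1 shift cm [  9.12 -32.69 -14.59] turn 0.172 grasp now [0.458  0.3476 0.2924] yaw 0.318 w 0.0853 F [-0.   0.1 -1.5]
```

View pics/t9.png

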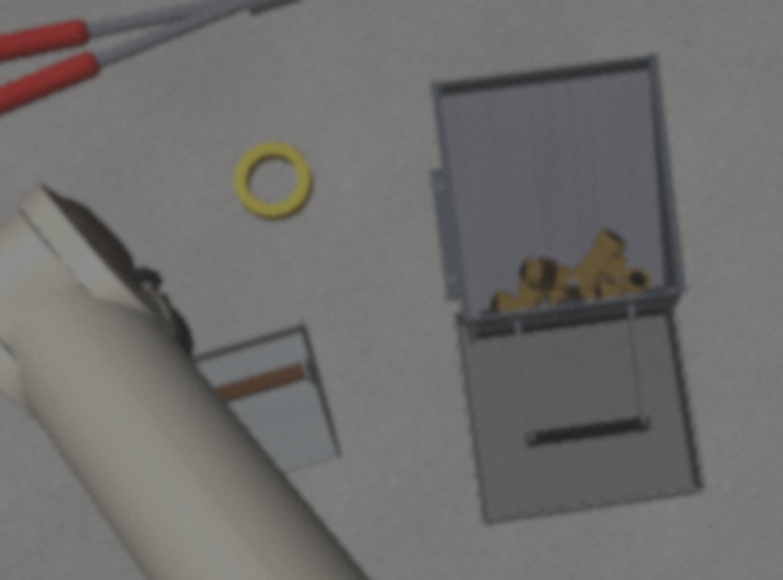

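View pics/sd9.png

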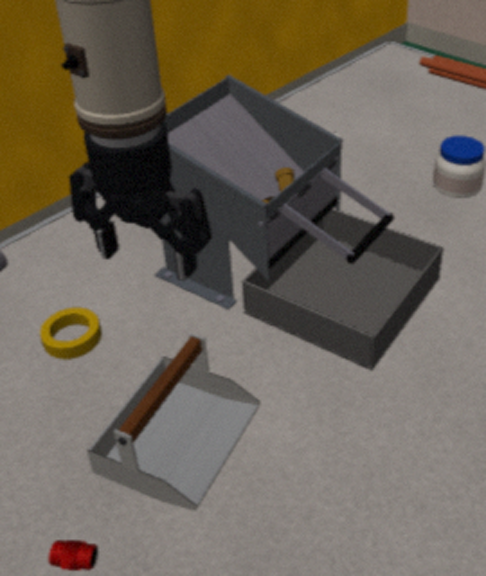

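The top view shows the fittings, including the tee at (610,250), lying in a row behind the cross-plate, and the handle from (530,438) to (645,422). The tray stands empty and upright. I go above the handle now.

Request:
drive_tool --pt "0 -1.5 -0.6 0.02 1" --pt "0 -5 -2.2 0.05 1" --pt "0 -10 -4.5 0.08 1" --pt "1 -15 -6.7 0.11 1" --pt "2.5 -20 -9 0.14 1" --pt "4.5 -25 -11.2 0.16 1" --pt "6.5 -29.5 -13.2 0.172 1" --pt "8.3 -32 -14.3 0.172 1" --pt "9.1 -32.7 -14.6 0.172 1" --pt "9.1 -32.7 -14.6 0.172 1" --pt "9.1 -32.7 -14.6 0.172 1"

```text
time: 17.58
position: [0.4216, -0.0078, 0.354]
orientation: [[0.001, -0.147, 0.989], [0.0, 0.989, 0.147], [-1.0, 0.0, 0.001]]
ft_force: [0.8, -0.1, -1.4]
gripper_width: 0.0851
```

```bash
python3 go.py .423 -.0082 .130 .146;  python3 snap.py 10
```

```text
t 17.57 shift cm [ 6.9  -0.06  0.13] turn 0.002 grasp now [ 0.4216 -0.0078  0.199 ] yaw 0.1477 w 0.0851 F [ 0.8 -0.1 -1.4]
```

View pics/sd10.png

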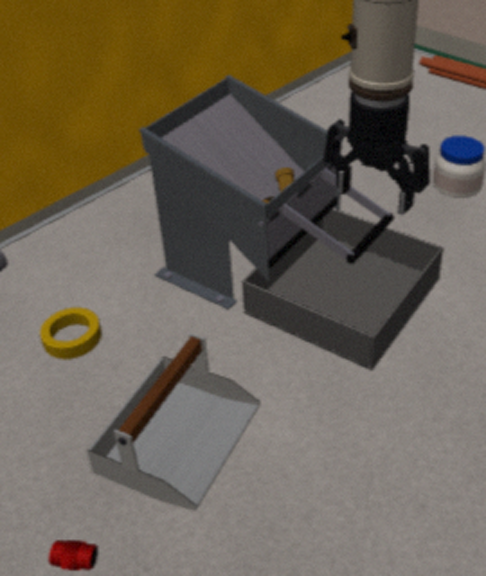

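Request:
drive_tool --pt "1 0 0.1 0 1" --pt "3 0 0.1 0 1" --pt "5 0 0.1 0 1" --pt "6.5 0 0.1 0 1" --pt "6.9 0 0.1 0 1" --pt "6.9 0 0.1 0 1" --pt "6.9 0 0.1 0 0" --pt "6.9 0 0.1 0 0" --pt "6.9 0 0.1 0 0" --pt "6.9 0 0.1 0 0" --pt "6.9 0 0.1 0 0" --newtons 45

```text
time: 19.0
position: [0.4228, -0.0088, 0.285]
orientation: [[0.001, -0.146, 0.989], [0.0, 0.989, 0.146], [-1.0, -0.0, 0.001]]
ft_force: [2.8, 0.1, 0.8]
gripper_width: 0.0127
```

```bash
python3 go.py .423 -.0082 .235 .146;  python3 snap.py 11
```

```text
t 19.0 shift cm [-10.5    0.05   0.05] turn 0.0 grasp now [ 0.4228 -0.0088  0.13  ] yaw 0.146 w 0.0127 F [2.8 0.1 0.8]
```

View pics/sd11.png

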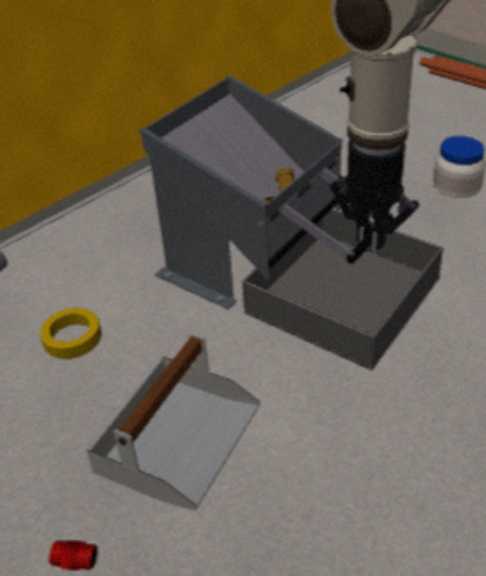

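Gripped at 12.7 mm. Next I lift along the flap's arc to 50°.

Request:
drive_tool --pt "-0.5 0 -0.2 0 0" --pt "-1.5 0 -0.45 0 0" --pt "-2.7 0 -0.65 0 0" --pt "-4.2 0 -0.8 0 0" --pt "-5.6 0 -0.7 0 0" --pt "-6.9 0 -0.5 0 0" --pt "-8.1 0 -0.2 0 0" --pt "-9.3 0 0.3 0 0" --pt "-10.2 0 0.7 0 0" --pt "-10.5 0 0.87 0 0" --pt "-10.5 0 0.87 0 0" --pt "-10.5 0 0.87 0 0"

```text
time: 20.55
position: [0.4294, -0.0078, 0.3888]
orientation: [[-0.005, -0.145, 0.989], [-0.0, 0.989, 0.145], [-1.0, 0.0, -0.005]]
ft_force: [-5.2, -0.7, -2.3]
gripper_width: 0.0123
```

```bash
python3 go.py .423 -.0082 .235 .146;  python3 snap.py 12; python3 - <<'E'
from station import *
import cv2,pickle
f=grab_frame("top");pickle.dump(f,open("top12.pkl","wb"));a=f["image"][:,:,::-1]
cv2.imwrite("pics/t12.png",cv2.resize(a[90:290,130:400],None,fx=2.9,fy=2.9,interpolation=cv2.INTER_CUBIC))
E
```

```text
t 20.55 shift cm [-0.12  0.06 -0.64] turn -0.0 grasp now [ 0.4294 -0.0078  0.2338] yaw 0.1457 w 0.0123 F [-5.2 -0.7 -2.3]
```

View pics/sd12.png

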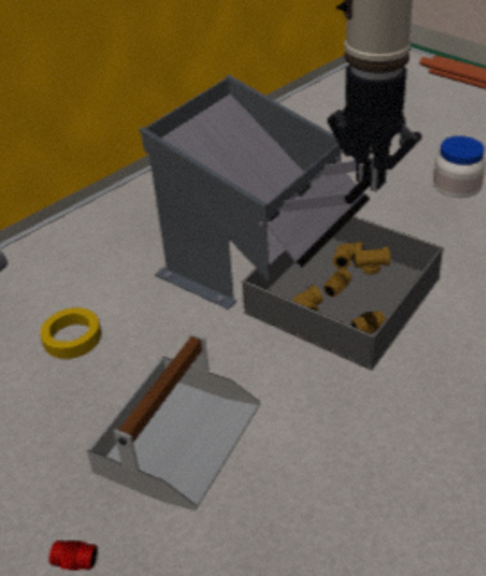

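View pics/t12.png

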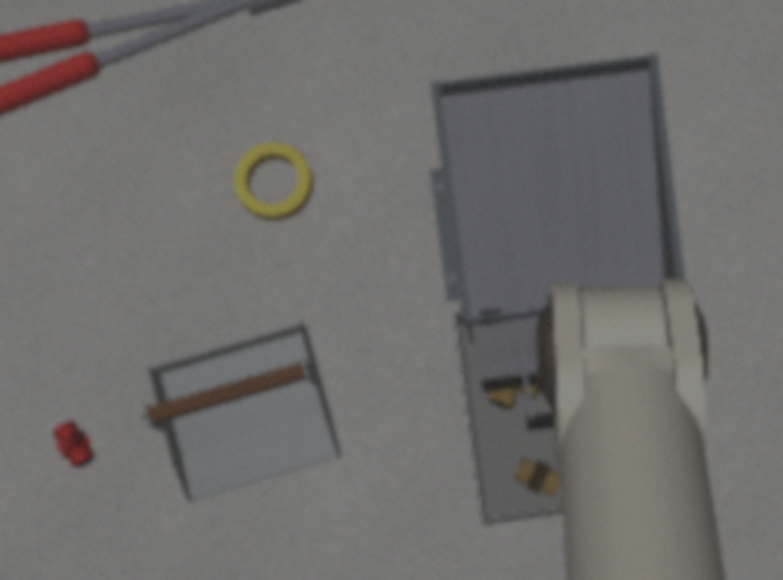

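All five fittings seem to be in the tote: (348,253), (373,257), (337,282), (308,296) and (368,322). The chute floor is empty. I'll let things settle and check closely.

Request:
drive_tool --pt "0 0 0 0 0" --pt "0 0 0 0 0" --pt "0 0 0 0 0" --pt "0 0 0 0 0" --pt "0 0 0 0 0" --pt "0 0 0 0 0" --pt "0 0 0 0 0" --pt "0 0 0 0 0"

```text
time: 21.65
position: [0.4294, -0.0078, 0.3888]
orientation: [[-0.005, -0.145, 0.989], [-0.0, 0.989, 0.145], [-1.0, 0.0, -0.005]]
ft_force: [-4.8, -0.9, -3.3]
gripper_width: 0.012
```

```bash
python3 go.py .423 -.0082 .235 .146; python3 - <<'E'
from station import *
from fit import proj
import cv2,pickle,numpy as np
f=grab_frame("side");a=f["image"][:,:,::-1].copy()
b=cv2.resize(a[150:290,270:410],None,fx=4.2,fy=4.2,interpolation=cv2.INTER_CUBIC)
cv2.imwrite("pics/z13.png",b)
# expected handle end (y=+56) for several angles
c,s=np.cos(.146),np.sin(.146)
for th in(42,46,50,54,58):
    t=np.radians(th-20.2)
    for y in(.056,):
        X=-.033-.125*np.cos(t);Z=.173+.125*np.sin(t)
        p=proj([[.5704+c*X-s*y,.0136+s*X+c*y,Z]],f)[0];print(th,y,np.round((p-[270,150])*4.2,0))
    X=-.033-.084*np.sin(np.radians(th));Z=.173-.084*np.cos(np.radians(th))
    y=.097;p=proj([[.5704+c*X-s*y,.0136+s*X+c*y,Z]],f)[0];print("  edge",np.round((p-[270,150])*4.2,0))
E
```

```text
t 21.65 shift cm [-0.12  0.06 -0.64] turn -0.0 grasp now [ 0.4294 -0.0078  0.2338] yaw 0.1457 w 0.012 F [-4.8 -0.9 -3.3]
42 0.056 [321. 188.]
  edge [194. 339.]
46 0.056 [316. 174.]
  edge [200. 336.]
50 0.056 [310. 161.]
  edge [205. 333.]
54 0.056 [303. 147.]
  edge [211. 329.]
58 0.056 [295. 134.]
  edge [215. 324.]
```

View pics/z13.png

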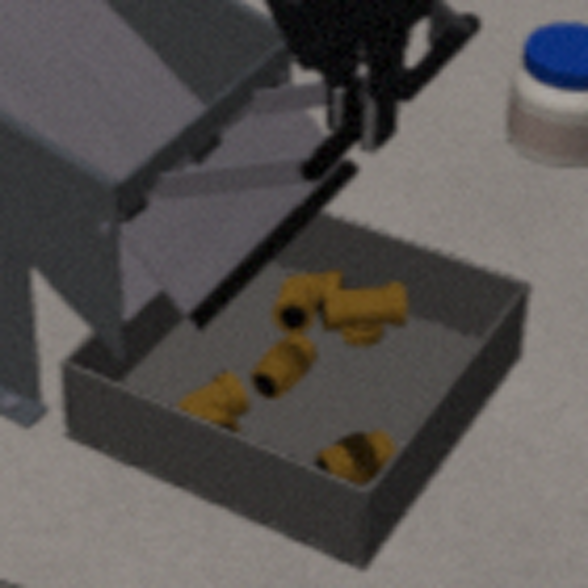

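The handle end sits at (309,168) and the flap edge at (200,322). The handle projects to (310,161) for 50° and (316,174) for 46°, so the flap is at about 48–50° and not moving. All five fittings lie low in the tote and the tub has not moved. I'll hand in.

```bash
python3 -c "
from station import *
print(hand_in())"
```

```text
the job is handed in; nothing more can be done
None
```

I handed the job in at about 21.7 s with the gripper still holding the flap open. No verdict was given.

**What I did:** The tool can only point straight down. So I lowered the level tray into the chute mouth until its back edge met the floor, then loosened the fingers so it tipped onto the slope and emptied. I lifted the empty tray out by its bar and stood it back in its old place. Then I pinched the handle and raised the flap along its arc.

**Last checks:**
- **Flap:** about 49° from the gripper position (handle height), and 48–50° judged from where the handle shows in the image. The gripper reading was the same about a second apart, with roughly 5–6 N on the wrist.
- **Fittings:** all five lie low in the tote and the chute is empty.
- **Tray:** upright and let go, clear of the chute and the tote.
- **Bystanders:** the tub and the tape look undisturbed. The valve head was last seen in place early on, and the arm never went near it.
- **Disagreement:** one flap-edge check was off by about 11 pixels in a 4.2x crop (under 3 in the camera image), probably because the edge has a thick black strip.

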